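# Measure a blind bore and fit the matching stand-off post

## Robot

A 6-joint arm with a two-finger parallel gripper is mounted at the origin on the work surface. World frame = base frame: x ahead of the robot, y to its left, z up, the work surface at z = 0. Lengths are in m, angles in degrees, forces in N, time in s.
With the tool pointing down it reaches from about 0.4 to 0.825 m from the base axis. Payload 7 kg.
Tool frame: the origin (TCP) lies at the very end of the fingers, on their centre line; the grasp point (between the pads) lies 19 mm behind it; z points along the fingers, y is the line along which they close (so a half turn about z gives the same grasp; the last joint's range is limited). The gripper opens to 88 mm and grips with 3 to 60 N. Pads are 19 mm wide; open, the fingers measure 130 mm over their backs; the gripper's body (78 mm by 193 mm) begins 47 mm behind the grasp point.
Start: joints at [-49.899, 20.546, 0.682, 0, -70.136, -16.507], TCP at [0.27, -0.619, 0.227] pointing down, gripper open.
Joint ranges: [-176.03, 176.03], [-82.01, 121.73], [-58.28, 71.71], [-173.87, 95.51], [-174.79, -0.11], [-173.66, 173.66]. Speed limits (degrees/s): [136.94, 136.94, 172.46, 180, 180, 180].

## Interface

Orientations are given as [roll, pitch, yaw] about the fixed x, y, z axes, in that order (R = Rz(yaw) Ry(pitch) Rx(roll)).
In Python, from plant import bot gives the robot as it stands.
- The arm moves only by the shell command python3 -m jog 'ROWS' [OPENING] [FORCE]. ROWS is JSON, a list of rows, each a list of 4 numbers: the shift along the tool's x, y, z scaled (see below), then the turn about the tool's z scaled (see below). A call has 1 to 20 rows; each row is the pose to reach, as a shift and turn from the pose commanded when the call began, along the tool's axes at that moment; what a row does not reach only later rows make up. The controller multiplies each number of a shift by 120 mm and each number of a turn by 60 degrees. A row lasts 1/10 s, in which the tool goes at most 50 mm and 8.59 degrees, less where a joint would pass 70% of its speed; a pose out of reach is approached as far as the arm can. A call with a number of a shift or a turn outside -1 to 1 is refused whole. A call with a gripper value outside its range is refused whole. OPENING is the closure in counts, from 0 (fully open) to 255 (shut), set as the call begins (- or left out, the last holds). The fingers move at their own pace and stop on an object; FORCE is the grip in N (left out, the last holds). Time passes only in rows, so rows that repeat a pose let the fingers close. It gives the time, the measured TCP pose, the force, the opening and the grip force at its end, in the units of the state.
- bot.sense(): the state, without advancing time (a new reading comes with each control period).
- bot.grab_frame(name): name is "side" or "top"; returns the picture (420x560x3 uint8, red, green, blue); there is no depth.
- bot.camera_info(name): a dict with "fovy" (degrees; the focal length in pixels is half the picture's height over the tangent of half this angle, whatever the lens; pixels are square), "cx", "cy" (the principal point, pixels), "distortion" ([k1, k2, p1, p2, k3] as OpenCV has them; the pictures are not rectified), "extrinsics" (4x4, takes a point from camera to world coordinates). Camera axes: x right, y down, z forward; pixel columns grow to the right and rows downward; lengths in m; the calibration is good to about 2 mm. A picture is of the moment at which its call begins. camera_info takes no time and is no camera call.
- bot.job_done(): hands the job in; it is judged then, once.
Trained networks look in the newest picture that a camera, given by its name, has taken for a name from the list of things; names that differ only in an ending like _2 or _b are one class to them, and where a whole thing is asked for, a point or a joint stands for the part that bears it (a point fixed in the world has none). Each returns a list of dicts, best first, with "score" (0 to 1); they miss things now and then, are a little off and sometimes report something else, mostly with a low value. They report only what shows in the picture. A call takes as long as a camera call. They do not tell look-alikes from the thing itself.
- bot.search_frame(thing, camera): "box" ([left, top, width, height] in pixels, round what is visible of it).
The state is a dict: "time": time; "joints": joint angles; "dq": joint speeds; "joint_torque": joint torques, N m; "position": TCP position; "ee_rot": TCP orientation; "force": force on the tool from outside, world axes, zero at the start; "torque": the same for the moment, N m; "gripper_width": finger opening in m; "finger_force": force on a finger pad.
Only numpy, scipy, OpenCV 4.12 (cv2) and the standard library are available. Lean on these libraries where they do the work, as an engineer would, in place of code of your own. Each camera call takes 0.05 s, during which the arm holds its last target. There are 200 camera calls.

## Task

Take the orange-handled depth rod from its stand and press its spring tip on the bottom of the hole in the white shell module to find how deep it is, then put the rod back in its stand. Then stand the post whose bare metal shank is as long as the hole is deep upright in the hole, on the bottom, so that its blue head begins level with the rim, and leave the other two posts where they stand.

Things in the scene. Friction and masses are not known exactly. Their poses are not given: they have to be found in the camera images.
- socket (a point): Centre of the mouth of the round vertical hole, on the flat top of a fixed white shell module (90 x 188 x 85 mm, long along the point's y; z up). The mouth lies 85 mm above the table and is 45 mm wide. The hole has a flat dark floor; it is 30, 50 or 70 mm deep, different from run to run.
- rod: Loose depth rod, hung upright by its flange in the 27 mm hole of a fixed black stand, 80 x 80 mm, 125 mm high; it goes back there. Origin: centre of the flange's underside, z up. Flange 44 mm wide to z = 6 mm, orange handle 24 mm thick to z = 56 mm; below, a steel tube 12 mm thick to z = -75 mm, then a brass spring tip 8 mm thick, ending at z = -110 mm when free. 0.16 kg.
- rod_tip (a joint): How far the rod's spring tip is pushed in, in m: 0 when free, at most 0.012. It starts to give at about 1 N and needs 0.25 N more per mm, about 4 N fully in.
- post_short: Loose upright post on a 6 mm foam mat: bare metal shank 28 mm thick, 30 mm long, foot bevelled to 22 mm; above it a blue head 32 mm thick, 45 mm tall. Origin: centre of the foot's underside, z up; the head spans z = 30 to 75 mm. About 0.12 kg.
- post_mid: The same with a shank 50 mm long: the blue head begins at z = 50 mm and ends at 95 mm above the origin.
- post_long: The same with a shank 70 mm long: the blue head begins at z = 70 mm and ends at 115 mm above the origin.
Things that resemble listed ones, but are neither listed nor needed, are in the scene too. There is more than one size of the rod; the one meant has the size given above.

How it is judged:
By the outcome, as a careful person would: the job done as asked, in the order asked, and still so for the second after the job is handed in, with the robot touching nothing.
It also fails if it takes over 58 s, if anything falls off the work surface, if the arm or the gripper's body presses on something with over 40 N, if the wrist force passes 120 N, or if a joint passes its speed limit or range.

## Working session

There is one attempt and no reset: what is moved stays moved. The work goes in short steps, Python scripts to look and compute and a shell command to move; the robot and the scene stay as the last step left them, time stands still between calls to the robot, and variables do not carry over. Pictures are saved under pics/ and viewed, at most 11 in all, crops included, and the job is handed in when it is done.

```bash
mkdir -p pics
cat > h.py <<'E'
import numpy as np, cv2
from plant import bot
def cam(n):
    c=bot.camera_info(n); f=210/np.tan(np.radians(c["fovy"]/2))
    K=np.array([[f,0,c["cx"]],[0,f,c["cy"]],[0,0,1.]]); return K,np.array(c["distortion"],float),np.array(c["extrinsics"])
def ray(n,u,v):
    K,d,T=cam(n); p=cv2.undistortPoints(np.array([[[u,v]]],float),K,d)[0,0]
    return T[:3,3],T[:3,:3]@np.array([p[0],p[1],1])
def atz(n,u,v,z):
    o,r=ray(n,u,v); return o+r*(z-o[2])/r[2]
def proj(n,P):
    K,d,T=cam(n); Ti=np.linalg.inv(T)
    return cv2.projectPoints(np.atleast_2d(np.array(P,float)),cv2.Rodrigues(Ti[:3,:3])[0],Ti[:3,3],K,d)[0][:,0]
def save(n,name,crop=None,s=1):
    im=bot.grab_frame(n)[:,:,::-1]
    if crop: l,t,r,b=crop; im=im[t:b,l:r]
    cv2.imwrite("pics/"+name,cv2.resize(im,None,fx=s,fy=s,interpolation=cv2.INTER_CUBIC))
E
python3 - <<'E'
from h import *
for n in("side","top"):
    save(n,n+"0.png"); print(n,cam(n)[2].round(3).tolist(),cam(n)[0][0,0],cam(n)[1])
    for t in("socket","rod","rod_tip","post_short","post_mid","post_long"):
        print(t,[(np.round(x["box"]).tolist(),round(x["score"],2)) for x in bot.search_frame(t,n)])
print(bot.sense())
E
```

```text
side [[-0.828, -0.295, 0.478, 0.051], [-0.561, 0.441, -0.7, 0.648], [-0.004, -0.848, -0.53, 0.607], [0.0, 0.0, 0.0, 1.0]] 412.8928045250623 [-0.03241313  0.          0.          0.          0.        ]
socket [([192.0, 223.0, 80.0, 83.0], 0.7)]
rod [([181.0, 277.0, 34.0, 101.0], 0.77), ([146.0, 263.0, 26.0, 73.0], 0.57), ([125.0, 269.0, 19.0, 21.0], 0.53)]
rod_tip [([169.0, 328.0, 4.0, 11.0], 0.57), ([203.0, 363.0, 10.0, 17.0], 0.42)]
post_short [([342.0, 159.0, 7.0, 26.0], 0.55)]
post_mid [([330.0, 168.0, 15.0, 32.0], 0.65)]
post_long [([310.0, 175.0, 14.0, 45.0], 0.6)]
top [[-0.101, -0.971, 0.217, 0.332], [-0.995, 0.099, -0.017, -0.001], [-0.005, -0.217, -0.976, 0.977], [0.0, 0.0, 0.0, 1.0]] 419.37930507477114 [-0.00693714  0.          0.          0.          0.        ]
socket []
rod [([72.0, 269.0, 53.0, 30.0], 0.67), ([93.0, 219.0, 25.0, 20.0], 0.61), ([115.0, 184.0, 24.0, 19.0], 0.52)]
rod_tip [([169.0, 180.0, 94.0, 64.0], 0.71)]
post_short [([430.0, 186.0, 22.0, 17.0], 0.84)]
post_mid [([392.0, 196.0, 21.0, 26.0], 0.53)]
post_long [([340.0, 200.0, 25.0, 25.0], 0.63)]
{'time': 0.7, 'joints': array([-4.98990461e+01,  2.05443659e+01,  6.81348998e-01, -1.31043373e-03,
       -7.01343752e+01, -1.65072673e+01]), 'dq': array([ 0.02090998, -0.05795654,  0.01590551, -0.00297176, -0.05543315,
        0.00309245]), 'joint_torque': array([ 1.92273233e-04, -5.82156980e+01,  2.93253744e+01,  7.00123563e+00,
        1.27215777e-02, -1.98465534e-05]), 'position': array([ 0.27015312, -0.61855672,  0.226575  ]), 'ee_rot': array([-1.79997850e+02,  1.92266556e-03, -1.56406759e+02]), 'force': array([ 0.08273701, -0.67640702, -0.19859185]), 'torque': array([-0.06626725,  0.0097766 ,  0.00138408]), 'finger_force': 0.0, 'gripper_width': 0.08802635228494345}
```

View pics/side0.png

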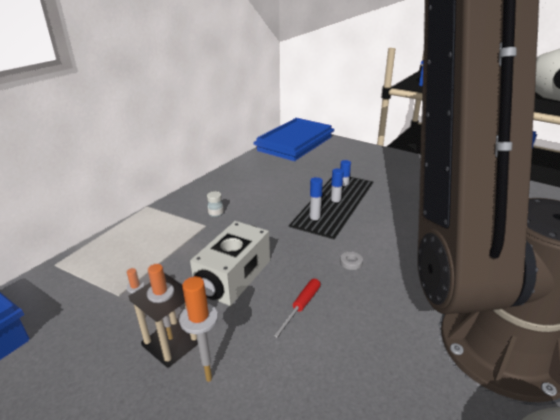

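View pics/top0.png

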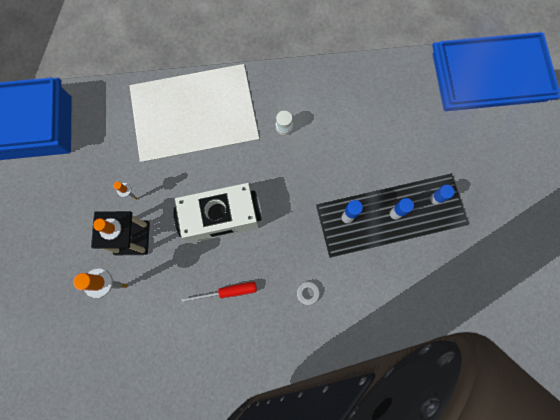

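The side view shows a rod in the stand at (157,280), a bigger rod at (197,310) and a small one at (132,278). The hole is at (232,244), and the posts at (316,198), (337,185) and (345,172) step down in height. The top view agrees, with the hole at (215,210). Next I'll localise them and check sizes.

```bash
python3 - <<'E'
from h import *
from scipy.optimize import least_squares
def tri(a,b):
    (o1,d1),(o2,d2)=ray("side",*a),ray("top",*b)
    s=np.linalg.lstsq(np.c_[d1,-d2],o2-o1,rcond=None)[0]
    p,q=o1+d1*s[0],o2+d2*s[1]; return ((p+q)/2).round(4),np.linalg.norm(p-q).round(4)
print("stand rod handle top",tri((156,269),(101,226)))
print("big rod top",tri((194,283),(83,282)));print("small",tri((131,271),(119,186)))
print("hole",tri((232,244),(215,210)), atz("side",232,244,.085),atz("top",215,210,.085))
for n,a,b,z in(("L",(316,181),(355,207),.121),("M",(337,171),(405,205),.101),("S",(345,163),(447,192),.081)):
    print(n,tri(a,b),atz("top",*b,z),atz("side",*a,z))
E
python3 - <<'E'
from h import *
import glob
im=cv2.imread("pics/top0.png"); im2=cv2.imread("pics/side0.png")
a=cv2.resize(im[160:310,60:270],None,fx=3.6,fy=3.6,interpolation=2)[:, :756]
cv2.imwrite("pics/t1.png",a)
b=cv2.resize(im2[215:390,110:290],None,fx=3.4,fy=3.4,interpolation=2); cv2.imwrite("pics/s1.png",b)
E
```

```text
stand rod handle top (array([0.5113, 0.3398, 0.1771]), np.float64(0.0016))
big rod top (array([0.4033, 0.357 , 0.2144]), np.float64(0.0012))
small (array([0.6082, 0.3267, 0.1175]), np.float64(0.0029))
hole (array([0.5404, 0.1293, 0.0863]), np.float64(0.0018)) [0.54059075 0.12780129 0.085     ] [0.54147947 0.12995486 0.085     ]
L (array([ 0.5105, -0.1688,  0.1142]), np.float64(0.001)) [ 0.50958017 -0.16725733  0.121     ] [ 0.50375554 -0.15767397  0.121     ]
M (array([ 0.5076, -0.2794,  0.0976]), np.float64(0.0006)) [ 0.50717149 -0.27823238  0.101     ] [ 0.50424539 -0.27328969  0.101     ]
S (array([ 0.5333, -0.3843,  0.0736]), np.float64(0.0017)) [ 0.53082013 -0.38152233  0.081     ] [ 0.52740545 -0.36975227  0.081     ]
```

View pics/t1.png

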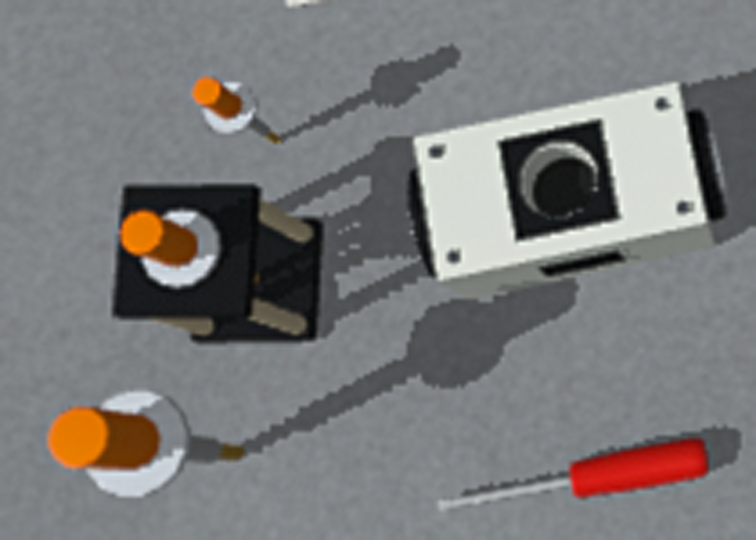

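View pics/s1.png

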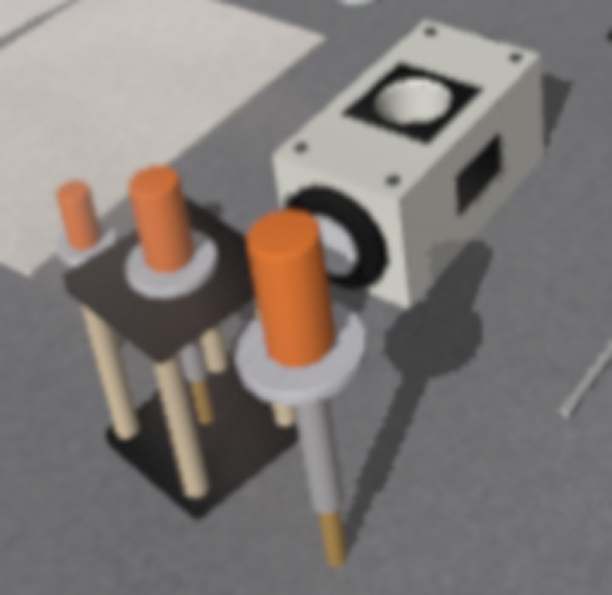

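```bash
python3 - <<'E'
from h import *
print("rod", atz("top",99.4,224.7,.181),atz("top",110,228.9,.131),atz("side",156,265,.181),"hole",atz("top",215.5,210.1,.085),atz("side",231.8,244.7,.085))
print(proj("side",[[.512,.338,z] for z in(.125,.181)]),proj("top",[[.512,.338,z] for z in(.125,.181)]))
E
python3 -m jog '[[-0.4,0.28,0,0.14],[-0.79,0.56,0,0.28],[-0.79,0.56,0,0.393]]'
python3 -m jog '[[-0.3,0.3,0,0],[-0.6,0.6,0,0],[-0.9,0.9,0,0],[-1,1,0,0]]'
python3 -m jog '[[-0.3,0.3,0,0],[-0.6,0.6,0,0],[-0.8,0.9,0,0],[-0.8,1,0,0]]'
python3 -m jog '[[0,0.4,0,0],[0,0.8,0,0],[0,1,0,0]]'
python3 -m jog '[[0,0.4,0,0],[0,0.8,0,0],[0,1,0,0]]'
```

```text
rod [0.51268637 0.34063887 0.181     ] [0.51302731 0.34042529 0.131     ] [0.5159598  0.33596367 0.181     ] hole [0.54114556 0.12888418 0.085     ] [0.53932966 0.12994102 0.085     ]
[[162.3495175  292.34060569]
 [156.6809725  266.54968939]] [[112.35960671 229.76384098]
 [100.76549805 224.91121672]]
time: 1.0
position: [0.3314, -0.5165, 0.2268]
ee_rot: [180.0, 0.0, 179.8]
force: [0.2, -1.7, -0.2]
gripper_width: 0.0876
finger_force: 0.0
time: 1.4
position: [0.4526, -0.3964, 0.2269]
ee_rot: [-180.0, 0.1, -179.8]
force: [0.4, 0.3, -0.1]
gripper_width: 0.088
finger_force: 0.0
time: 1.8
position: [0.5487, -0.2759, 0.2261]
ee_rot: [180.0, 0.0, -179.8]
force: [-0.3, -0.4, -1.3]
gripper_width: 0.0879
finger_force: 0.0
time: 2.1
position: [0.5456, -0.1565, 0.2268]
ee_rot: [180.0, 0.0, -179.9]
force: [0.4, 0.7, 0.4]
gripper_width: 0.0878
finger_force: 0.0
time: 2.4
position: [0.5456, -0.0365, 0.227]
ee_rot: [180.0, 0.0, -179.9]
force: [0.8, -0.6, 0.6]
gripper_width: 0.0877
finger_force: 0.0
```

```bash
python3 -m jog '[[0,0.4,0,0],[0,0.8,0,0],[0,1,0,0]]'
python3 -m jog '[[0,0.4,0,0],[0,0.8,0,0],[0,1,0,0]]'
python3 -m jog '[[0.13,0.4,0,0],[0.27,0.8,0,0],[0.27,1,0,0]]'
python3 -m jog '[[0,0.135,0,0],[0,0.135,0.2,0],[0,0.135,0.2,0],[0,0.135,0.2,0]]'
python3 - <<'E'
from h import *
s=bot.sense();print(s["position"],s["ee_rot"])
a=bot.grab_frame("side")[200:400,80:280,::-1];b=bot.grab_frame("top")[140:340,30:230,::-1]
cv2.imwrite("pics/g1.png",cv2.resize(np.hstack([a,b]),(800,400),interpolation=2))
E
```

```text
time: 2.7
position: [0.5457, 0.0837, 0.2269]
ee_rot: [180.0, 0.0, -179.9]
force: [-0.0, -0.7, 0.8]
gripper_width: 0.0876
finger_force: 0.0
time: 3.0
position: [0.5458, 0.2038, 0.2267]
ee_rot: [180.0, 0.0, -179.9]
force: [0.5, -0.4, -0.8]
gripper_width: 0.0873
finger_force: 0.0
time: 3.3
position: [0.512, 0.3236, 0.2269]
ee_rot: [180.0, 0.0, -179.9]
force: [-1.0, -0.1, -0.6]
gripper_width: 0.0878
finger_force: 0.0
time: 3.7
position: [0.5139, 0.3361, 0.2025]
ee_rot: [-179.9, -0.0, 180.0]
force: [-0.1, -0.3, 0.4]
gripper_width: 0.0875
finger_force: 0.0
[0.51385911 0.33610282 0.20250853] [-1.79920145e+02 -3.88147173e-02  1.79964497e+02]
```

View pics/g1.png

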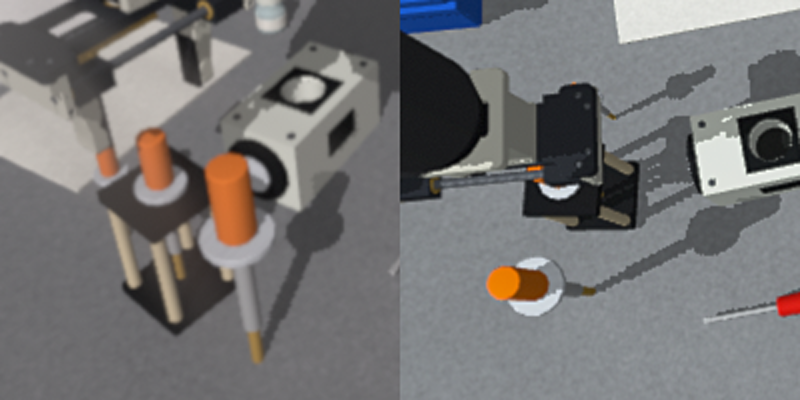

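Run:
```python
from h import *
print(proj("side",[[.514,.336,.2025],[.514,.38,.2025],[.514,.292,.2025]])); print(proj("top",[[.514,.336,.2025],[.514,.336,.181]]))
```

```text
[[154.5065655  254.92863434]
 [132.01056903 269.80407208]
 [175.06535285 241.34476613]]
[[ 96.94470815 221.72641407]
 [101.79090571 223.79600786]]
```

```bash
python3 -m jog '[[0,0.02,0.2,0],[0,0.02,0.4,0],[0,0.02,0.5,0],[0,0.02,0.5,0],[0,0.02,0.5,0]]'
python3 -m jog '[[0,0,0,0],[0,0,0,0],[0,0,0,0],[0,0,0,0],[0,0,0,0],[0,0,0,0],[0,0,0,0],[0,0,0,0]]' 255 25
```

```text
time: 4.3
position: [0.5142, 0.3397, 0.1437]
ee_rot: [180.0, 0.1, -180.0]
force: [0.4, 0.3, 0.2]
gripper_width: 0.088
finger_force: 0.0
time: 5.1
position: [0.5135, 0.3396, 0.1425]
ee_rot: [-180.0, -0.0, -180.0]
force: [-0.7, 0.2, -0.9]
gripper_width: 0.0295
finger_force: 0.0
```

```bash
python3 -m jog '[[0,0,0,0],[0,0,0,0],[0,0,0,0],[0,0,0,0]]'
python3 -c "
from plant import bot;s=bot.sense();print(s['position'])"
python3 -m jog '[[0,0,-0.2,0],[0,0,-0.4,0],[0,0,-0.7,0],[0,0,-1,0],[0,0,-1,0]]'
python3 -m jog '[[0,-0.1,-0.1,0],[0,-0.2,-0.1,0],[0,-0.2,-0.1,0],[0,-0.2,-0.1,0]]'
python3 - <<'E'
from h import *
s=bot.sense();print(s["position"],s["ee_rot"],s["force"])
a=bot.grab_frame("side")[200-50:350,80:280,::-1];b=bot.grab_frame("top")[140:340,30:230,::-1]
cv2.imwrite("pics/g2.png",cv2.resize(np.hstack([a,b]),(800,400),interpolation=2))
E
```

```text
time: 5.5
position: [0.5136, 0.3397, 0.1426]
ee_rot: [180.0, 0.0, -180.0]
force: [0.6, 0.5, -0.6]
gripper_width: 0.0236
finger_force: 25.0
[0.51356764 0.3396753  0.14255857]
time: 6.0
position: [0.5154, 0.3409, 0.2682]
ee_rot: [179.7, 0.4, -180.0]
force: [0.0, -0.1, -2.0]
gripper_width: 0.0233
finger_force: 25.0
time: 6.4
position: [0.5133, 0.3147, 0.2739]
ee_rot: [-180.0, -0.0, 180.0]
force: [0.2, -0.5, -1.7]
gripper_width: 0.0236
finger_force: 25.0
[0.51329935 0.31473343 0.27388562] [-1.79964138e+02 -4.88862560e-02  1.79962566e+02] [ 0.16864713 -0.49513619 -1.67095093]
```

View pics/g2.png

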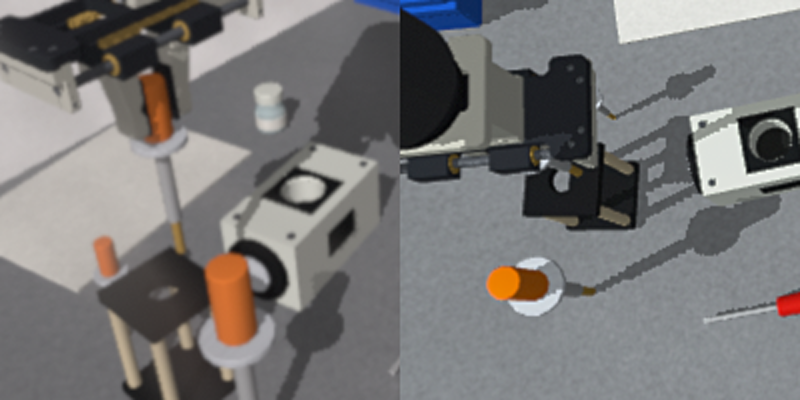

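The rod hangs upright in the gripper, with its tip at about side px (170,275) and top px (118,226), and the stand hole is empty. I'll check the tip offset against the TCP.

Run:
```python
from h import *
p=[.5133,.3147,.2739-.1275]
print(proj("side",p),proj("top",p),proj("side",[.5133,.3147,.2564]))
for c in("side","top"): print([(np.round(x["box"],1).tolist(),round(x["score"],2)) for x in bot.search_frame("rod_tip",c)])
print("stand hole",atz("top",110,230,.125),atz("side",162,296.5,.125))
```

```text
[[170.24328016 274.78800576]] [[119.64746111 226.19557377]] [[159.49950723 220.61054064]]
[([204.1, 367.3, 8.6, 11.4], 0.61)]
[]
stand hole [0.51200009 0.34287543 0.125     ] [0.5048362  0.34518151 0.125     ]
```

```bash
python3 -m jog '[[0,-0.3,0,0],[-0.1,-0.6,0,0],[-0.2,-0.9,0,0],[-0.22,-1,0,0]]'
python3 -m jog '[[0,-0.3,0,0],[0,-0.54,0,0],[0,-0.54,0,0],[0,-0.54,0,0]]'
python3 -m jog '[[0,0,0.2,0],[0,0,0.4,0],[0,0,0.6,0],[0,0,0.7,0],[0,0,0.7,0]]'
python3 -m jog '[[0,0,0.03,0],[0,0,0.06,0],[0,0,0.09,0],[0,0,0.12,0],[0,0,0.12,0],[0,0,0.12,0],[0,0,0.12,0]]'
python3 - <<'E'
from h import *
s=bot.sense();print(s["position"],s["ee_rot"],s["force"])
a=bot.grab_frame("side")[150:350,130:330,::-1];b=bot.grab_frame("top")[110:310,130:330,::-1]
cv2.imwrite("pics/g3.png",cv2.resize(np.hstack([a,b]),(800,400),interpolation=2))
E
```

```text
time: 7.0
position: [0.5404, 0.1932, 0.2745]
ee_rot: [-180.0, -0.0, 179.9]
force: [0.1, 0.1, -1.5]
gripper_width: 0.0236
finger_force: 25.0
time: 7.4
position: [0.5401, 0.1306, 0.2745]
ee_rot: [180.0, 0.0, 180.0]
force: [0.7, -0.1, -1.0]
gripper_width: 0.0236
finger_force: 25.0
time: 7.9
position: [0.5391, 0.1311, 0.1888]
ee_rot: [-179.9, -0.2, -179.9]
force: [-0.4, -0.5, -1.6]
gripper_width: 0.0236
finger_force: 25.0
time: 8.6
position: [0.5404, 0.1311, 0.1766]
ee_rot: [180.0, 0.1, -180.0]
force: [0.4, 2.1, 1.4]
gripper_width: 0.0236
finger_force: 25.0
[0.54037032 0.13106398 0.17664661] [ 1.79965389e+02  6.07102668e-02 -1.79983642e+02] [0.4395068  2.07288083 1.41414439]
```

View pics/g3.png

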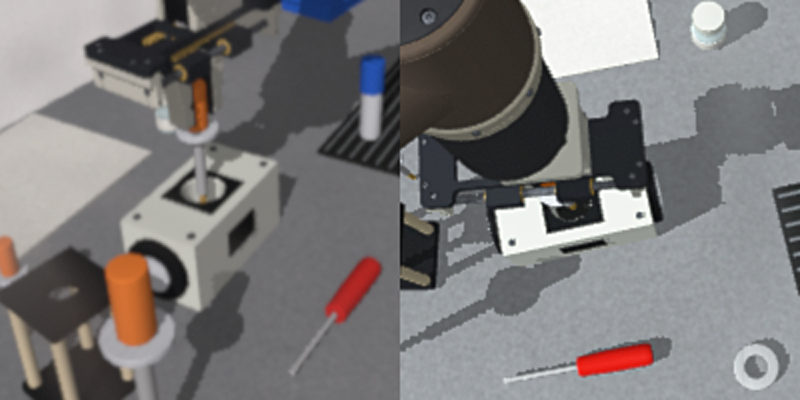

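The tip is inside the mouth at side crop (203,198), and the force has changed by about 3 N, which suggests a floor near z = 0.055. I'll repeat for averaged readings to confirm.

```bash
for i in 1 2 3 4; do python3 -m jog '[[0,0,0,0]]' | grep -E 'pos|force:' | head -2; done; echo UP
python3 -m jog '[[0,0,-0.05,0],[0,0,-0.1,0],[0,0,-0.1,0]]' >/dev/null
for i in 1 2 3 4; do python3 -m jog '[[0,0,0,0]]' | grep -E 'pos|force:' | head -2; done; echo DOWN
python3 -m jog '[[0,0,0.05,0],[0,0,0.1,0],[0,0,0.115,0],[0,0,0.115,0]]' >/dev/null
for i in 1 2 3 4; do python3 -m jog '[[0,0,0,0]]' | grep -E 'pos|force:' | head -2; done
python3 -c "
from plant import bot;s=bot.sense();print(s['time'],s['torque'])"
```

```text
position: [0.5402, 0.1309, 0.1764]
force: [1.1, 1.3, 1.5]
position: [0.5401, 0.1309, 0.1763]
force: [0.8, 0.4, 1.7]
position: [0.5401, 0.1309, 0.1763]
force: [-0.1, 1.7, 1.0]
position: [0.5401, 0.1309, 0.1762]
force: [1.2, 0.7, 0.7]
UP
position: [0.5396, 0.1307, 0.1881]
force: [-0.1, -1.6, -1.2]
position: [0.5396, 0.1306, 0.1878]
force: [0.5, -0.0, -1.7]
position: [0.5397, 0.1307, 0.1878]
force: [-0.4, -0.2, -1.2]
position: [0.5398, 0.1307, 0.188]
force: [-0.5, -1.4, -2.1]
DOWN
position: [0.5403, 0.1309, 0.1746]
force: [-0.5, 0.4, 2.3]
position: [0.5402, 0.1309, 0.1747]
force: [1.0, -0.3, 1.7]
position: [0.5402, 0.1309, 0.1746]
force: [1.3, 0.3, 2.6]
position: [0.5401, 0.1309, 0.1746]
force: [1.3, 0.9, 1.5]
10.6 [ 0.29340216 -0.35626676 -0.00667334]
```

Depth is 30 mm: contact came at TCP z ≈ 0.184, so the floor is at about 0.056. Now I'll return the rod.

```bash
python3 -m jog '[[0,0,-0.2,0],[0,0,-0.5,0],[0,0,-0.84,0],[0,0,-0.84,0]]' >/dev/null
python3 -m jog '[[0,0.3,0,0],[0.1,0.6,0,0],[0.2,0.9,0,0],[0.22,1,0,0]]' >/dev/null
python3 -m jog '[[0,0.3,0,0],[0,0.6,0,0],[0,0.74,0,0],[0,0.74,0,0],[0,0.74,0,0]]'
python3 -m jog '[[0,0,0,0],[0,0,0.1,0],[0,0,0.1,0],[0,0,0.1,0]]'
python3 - <<'E'
from h import *
s=bot.sense();print(s["position"],s["ee_rot"],s["force"])
E
```

```text
time: 11.9
position: [0.5132, 0.3391, 0.2742]
ee_rot: [-179.9, -0.1, -180.0]
force: [0.7, -0.7, -0.8]
gripper_width: 0.0235
finger_force: 25.0
time: 12.3
position: [0.5134, 0.3388, 0.2626]
ee_rot: [-180.0, -0.0, 180.0]
force: [0.8, -0.2, -1.3]
gripper_width: 0.0236
finger_force: 25.0
[0.51340338 0.33881203 0.26263522] [-1.79953584e+02 -4.07011837e-02  1.79975653e+02] [ 0.78540853 -0.15501968 -1.27853006]
```

```bash
python3 -m jog '[[0,0.01,0.15,0],[0,0.01,0.3,0],[0,0.01,0.3,0]]'|grep -E 'pos|e:'
python3 -m jog '[[0,0,0.2,0],[0,0,0.4,0],[0,0,0.55,0],[0,0,0.65,0],[0,0,0.69,0],[0,0,0.69,0]]'
python3 -m jog '[[0,0,0,0],[0,0,0,0],[0,0,0,0]]'|grep -E 'pos|e:'
```

```text
time: 12.6
position: [0.5125, 0.3398, 0.2249]
force: [-0.1, 0.3, -1.5]
finger_force: 25.0
time: 13.2
position: [0.5137, 0.3408, 0.1445]
ee_rot: [-180.0, 0.0, -180.0]
force: [0.2, 0.7, -1.0]
gripper_width: 0.0236
finger_force: 25.0
time: 13.5
position: [0.5138, 0.3411, 0.1452]
force: [0.0, 0.1, -0.6]
finger_force: 25.0
```

```bash
python3 -m jog '[[0,0,0,0],[0,0,0,0],[0,0,0,0],[0,0,0,0],[0,0,0,0],[0,0,0,0],[0,0,0,0],[0,0,0,0]]' 0 | grep -E 'pos|e:|wid'
python3 -m jog '[[0,0,-0.2,0],[0,0,-0.4,0],[0,0,-0.7,0],[0,0,-0.9,0],[0,0,-0.9,0]]'| grep -E 'pos|e:|wid'
python3 -m jog '[[-0.2,-0.4,0,0],[-0.3,-0.8,0,0],[-0.3,-1,0,0]]' >/dev/null
python3 -m jog '[[0,-0.4,0,0.14],[0,-0.8,0,0.28],[0,-1,0,0.42]]' | grep -E 'pos|e:|rot'
python3 - <<'E'
from h import *
s=bot.sense();print(s["position"],s["ee_rot"])
a=bot.grab_frame("side")[220:420,80:280,::-1];b=bot.grab_frame("top")[140:340,30:230,::-1]
cv2.imwrite("pics/g4.png",cv2.resize(np.hstack([a,b]),(800,400),interpolation=2))
E
```

```text
time: 14.3
position: [0.5135, 0.3408, 0.1443]
force: [-0.1, 0.0, 0.7]
gripper_width: 0.0822
finger_force: 0.0
time: 14.8
position: [0.515, 0.342, 0.2567]
force: [0.6, -0.1, 0.3]
gripper_width: 0.0877
finger_force: 0.0
time: 15.4
position: [0.5487, 0.0978, 0.2519]
ee_rot: [-180.0, -0.0, 154.4]
force: [0.7, -0.2, -0.1]
finger_force: 0.0
[0.54874786 0.0977841  0.25190978] [-1.79959804e+02 -3.45529799e-02  1.54381429e+02]
```

View pics/g4.png

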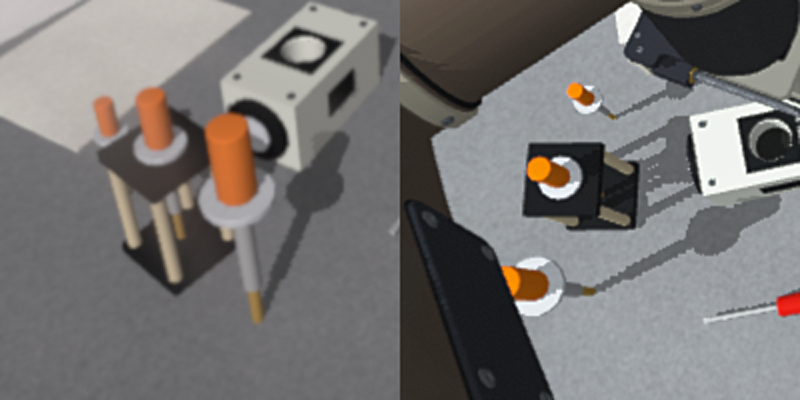

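The rod is back, seated upright in the stand: flange flat at side crop (160,145), top crop (553,175). Next come the blue-head centroids for the posts.

```bash
python3 - <<'E'
from h import *
from scipy.optimize import least_squares
def blobs(f,roi):
    im=cv2.imread(f).astype(int); b,g,r=im[...,0],im[...,1],im[...,2]
    m=((b>r+35)&(b>g+25)).astype(np.uint8); l,t,R,B=roi; k=np.zeros_like(m);k[t:B,l:R]=m[t:B,l:R]
    n,_,s,c=cv2.connectedComponentsWithStats(k); return sorted([(c[i].round(2).tolist(),s[i].tolist()) for i in range(1,n) if s[i][4]>20],key=lambda q:q[0][0])
S=blobs("pics/side0.png",(295,150,365,230));T=blobs("pics/top0.png",(320,170,480,240))
for q in S+T:print(q)
def hull(n,x,y,z0,z1):
    a=np.linspace(0,2*np.pi,48); P=np.array([[x+.016*np.cos(t),y+.016*np.sin(t),z] for z in(z0,z1) for t in a])
    h=cv2.convexHull(proj(n,P).astype(np.float32)); M=cv2.moments(h); return np.array([M["m10"]/M["m00"],M["m01"]/M["m00"]])
for nm,s,t,z,x0 in(("L",S[0],T[0],.076,(.51,-.168)),("M",S[1],T[1],.056,(.507,-.279)),("S",S[2],T[2],.036,(.532,-.382))):
    f=lambda p:np.r_[hull("side",*p,z,z+.045)-s[0],hull("top",*p,z,z+.045)-t[0]]
    r=least_squares(f,x0,diff_step=1e-3); print(nm,r.x.round(4),r.fun.round(2))
print(bot.sense()["joints"])
E
python3 -m jog '[[-0.25,-0.25,0,0.12],[-0.5,-0.5,0,0.24],[-0.7,-0.7,0,0.323],[-0.7,-0.7,0,0.323]]' | grep -E 'pos|e:|rot'
```

```text
([300.16, 153.28], [295, 150, 16, 11, 96])
([315.8, 186.86], [310, 177, 13, 21, 252])
([340.5, 173.25], [331, 160, 20, 28, 371])
([353.34, 208.76], [345, 200, 18, 19, 260])
([403.66, 206.55], [394, 198, 20, 19, 271])
([443.62, 193.12], [433, 184, 22, 19, 283])
L [ 0.5383 -0.1802] [  8.53  28.52   4.25 -13.18]
M [ 0.5236 -0.2649] [13.07 -9.21 -8.51 -6.08]
S [ 0.5354 -0.3771] [ 2.72 -4.99 -2.39 -0.48]
[ 3.02215194e+01  8.61191839e+00 -1.20362527e+01 -5.63099288e-03
 -6.93855116e+01 -1.45845796e+02]
time: 15.9
position: [0.5905, -0.0135, 0.2513]
ee_rot: [-179.9, -0.0, 135.2]
force: [0.3, 0.8, 0.4]
finger_force: 0.0
```

```bash
cat >> h.py <<'E'
from scipy.optimize import least_squares
def hull(n,x,y,z0,z1):
    a=np.linspace(0,2*np.pi,48); P=np.array([[x+.016*np.cos(t),y+.016*np.sin(t),z] for z in(z0,z1) for t in a])
    h=cv2.convexHull(proj(n,P).astype(np.float32)); M=cv2.moments(h); return np.array([M["m10"]/M["m00"],M["m01"]/M["m00"]])
def fit(z,x0,top=None,side=None):
    f=lambda p:np.concatenate([hull(n,*p,z,z+.045)-q for n,q in(("top",top),("side",side)) if q is not None])
    r=least_squares(f,x0,diff_step=1e-3); return r.x.round(4),r.fun.round(2)
E
python3 - <<'E'
from h import *
for t,z,x in (((353.34,208.76),.076,(.51,-.168)),((403.66,206.55),.056,(.507,-.279)),((443.62,193.12),.036,(.532,-.382))): print(fit(z,x,t))
print(fit(.076,(.51,-.168),(353.34,208.76),(315.8,186.86)), proj("side",[.53,-.381,.081]),proj("side",[.53,-.381,.036]))
E
python3 -m jog '[[-0.25,-0.25,0,0],[-0.5,-0.5,0,0],[-0.75,-0.75,0,0],[-0.9,-0.9,0,0]]' | grep -E 'pos|e:|rot'
python3 -m jog '[[-0.2,-0.25,0,0],[-0.4,-0.5,0,0],[-0.6,-0.75,0,0],[-0.75,-0.95,0,0],[-0.75,-0.95,0,0]]' | grep -E 'pos|e:|rot'
```

```text
(array([ 0.5103, -0.1671]), array([-0., -0.]))
(array([ 0.5082, -0.2812]), array([-0.,  0.]))
(array([ 0.5337, -0.3823]), array([-0., -0.]))
(array([ 0.5098, -0.1672]), array([ 0.08,  0.23, -0.27, -0.19])) [[345.94621151 161.43912878]] [[344.85344332 174.94538299]]
time: 16.3
position: [0.5909, -0.1651, 0.2517]
ee_rot: [-180.0, -0.0, 135.5]
force: [0.2, 0.9, 0.5]
finger_force: 0.0
time: 16.8
position: [0.5746, -0.3103, 0.2512]
ee_rot: [-179.9, -0.1, 135.4]
force: [0.1, 0.5, -0.4]
finger_force: 0.0
```

```bash
python3 -m jog '[[-0.09,-0.3,0.1,0],[-0.183,-0.6,0.3,0],[-0.183,-0.665,0.6,0],[-0.183,-0.665,0.8,0],[-0.183,-0.665,0.8,0]]' | grep -E 'pos|e:|rot'
python3 -m jog '[[0,0,0,0],[0,0,0,0]]' | grep -E 'pos|e:|rot'
python3 - <<'E'
from h import *
a=bot.grab_frame("side")[120:270,260:460,::-1];b=bot.grab_frame("top")[120:270,340:540,::-1]
cv2.imwrite("pics/g5.png",cv2.resize(np.hstack([a,b]),(800,300),interpolation=2))
E
```

```text
time: 17.3
position: [0.5328, -0.3785, 0.152]
ee_rot: [-179.9, -0.4, 135.5]
force: [0.7, 0.2, -0.1]
finger_force: 0.0
time: 17.5
position: [0.5363, -0.3801, 0.1582]
ee_rot: [180.0, 0.1, 135.5]
force: [-0.3, 0.9, 0.9]
finger_force: 0.0
```

View pics/g5.png

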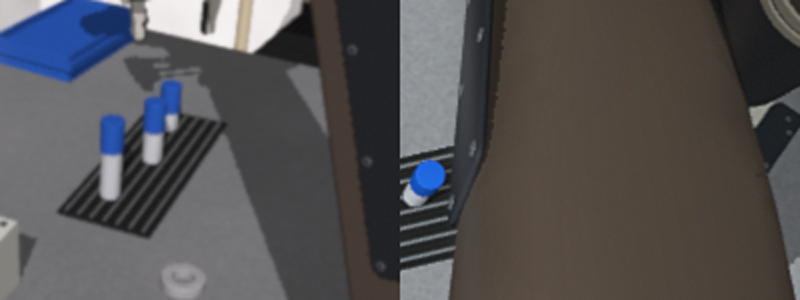

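The fingers straddle the short post: tips at side px (329,139) and (364,135), and their midpoint (346,137) matches the predicted TCP. Going down.

```bash
python3 -m jog '[[0,-0.03,0.15,0],[0,-0.03,0.35,0],[0,-0.03,0.6,0],[0,-0.03,0.8,0],[0,-0.03,0.92,0],[0,-0.03,0.95,0],[0,-0.03,0.95,0]]' | grep -E 'pos|e:|rot'
python3 -m jog '[[0,0,0,0],[0,0,0,0],[0,0,0,0],[0,0,0,0],[0,0,0,0],[0,0,0,0],[0,0,0,0],[0,0,0,0],[0,0,0,0],[0,0,0,0]]' 255 25
python3 -m jog '[[0,0,0,0],[0,0,0,0]]'
```

```text
time: 18.3
position: [0.5327, -0.383, 0.0428]
ee_rot: [-180.0, 0.0, 135.5]
force: [0.4, -0.1, 0.7]
finger_force: 0.0
time: 19.3
position: [0.5322, -0.3829, 0.0423]
ee_rot: [-180.0, -0.0, 135.4]
force: [0.7, 0.3, 0.3]
gripper_width: 0.0317
finger_force: 25.0
time: 19.5
position: [0.5322, -0.3829, 0.0424]
ee_rot: [180.0, 0.0, 135.4]
force: [0.4, 0.4, 0.1]
gripper_width: 0.0317
finger_force: 25.0
```

```bash
python3 -m jog '[[0,0,-0.1,0],[0,0,-0.3,0],[0,0,-0.6,0],[0,0,-0.9,0],[0,0,-1,0],[0,0,-1,0]]' | grep -E 'pos|e:|wid'
python3 -m jog '[[0.1,0.1,-0.3,0],[0.3,0.3,-0.6,0],[0.5,0.5,-0.7,0],[0.8,0.8,-0.7,0],[0.9,0.9,-0.7,0]]' | grep -E 'pos|e:|rot'
python3 -m jog '[[0.25,0.25,0,0],[0.5,0.5,0,0],[0.75,0.75,0,0],[0.9,0.9,0,0]]' | grep -E 'pos|e:|rot'
python3 -m jog '[[0.25,0.25,0,-0.12],[0.5,0.5,0,-0.25],[0.75,0.75,0,-0.25],[0.9,0.9,0,-0.25],[0.9,0.9,0,-0.25]]' | grep -E 'pos|e:|rot'
```

```text
time: 20.1
position: [0.5334, -0.3834, 0.1655]
force: [-0.4, 0.1, -0.9]
gripper_width: 0.0317
finger_force: 25.0
time: 20.6
position: [0.5302, -0.227, 0.2456]
ee_rot: [180.0, -0.1, 135.5]
force: [-0.0, -0.0, -0.6]
finger_force: 25.0
time: 21.0
position: [0.5288, -0.075, 0.2449]
ee_rot: [-179.9, -0.1, 135.5]
force: [0.3, -0.1, -1.0]
finger_force: 25.0
time: 21.5
position: [0.528, 0.078, 0.2447]
ee_rot: [-179.9, -0.1, 150.6]
force: [-0.1, -1.2, -1.7]
finger_force: 25.0
```

```bash
python3 -m jog '[[0.06,0.2,0,0],[0.12,0.42,0.2,0],[0.12,0.42,0.4,0],[0.12,0.42,0.6,0],[0.12,0.42,0.8,0],[0.12,0.42,0.87,0],[0.12,0.42,0.87,0]]' | grep -E 'pos|e:|rot'
python3 -m jog '[[0,0,0,0],[0,0,0,0]]' | grep -E 'pos|e:|rot'
python3 - <<'E'
from h import *
a=bot.grab_frame("side")[170:320,150:350,::-1];b=bot.grab_frame("top")[140:290,120:320,::-1]
cv2.imwrite("pics/g6.png",cv2.resize(np.hstack([a,b]),(800,300),interpolation=2))
E
```

```text
time: 22.2
position: [0.54, 0.1253, 0.1402]
ee_rot: [-179.8, -0.1, 150.4]
force: [0.3, 0.1, -0.5]
finger_force: 25.0
time: 22.4
position: [0.5418, 0.1264, 0.1432]
ee_rot: [179.9, 0.1, 150.4]
force: [-0.7, 1.1, -1.3]
finger_force: 25.0
```

View pics/g6.png

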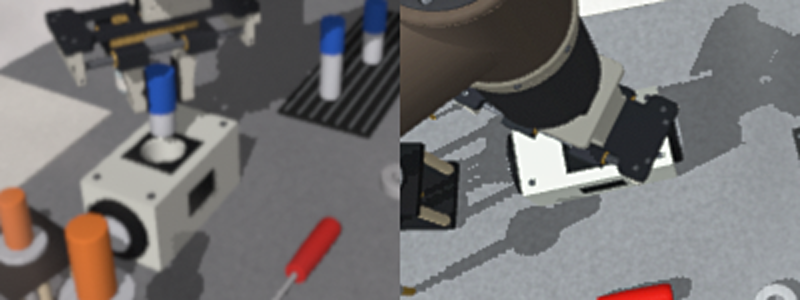

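The post hangs upright above the hole, foot at side crop (163,135) and mouth at (163,150). Lowering it now, with a small correction.

```bash
python3 -m jog '[[0.02,0.016,0.05,0],[0.02,0.016,0.15,0],[0.02,0.016,0.25,0],[0.02,0.016,0.33,0],[0.02,0.016,0.38,0],[0.02,0.016,0.4,0],[0.02,0.016,0.4,0],[0.02,0.016,0.4,0]]' | grep -E 'pos|e:|rot'
for i in 1 2 3; do python3 -m jog '[[0,0,0.007,0],[0,0,0.007,0]]' | grep -E 'pos|ce: \['; done
```

```text
time: 23.3
position: [0.5403, 0.1292, 0.0942]
ee_rot: [180.0, 0.0, 150.4]
force: [1.1, -0.3, -1.1]
finger_force: 25.0
position: [0.5401, 0.1292, 0.0934]
force: [-0.2, 0.3, -1.6]
position: [0.5399, 0.1291, 0.0923]
force: [-1.0, 0.6, -0.9]
position: [0.5399, 0.1291, 0.0913]
force: [0.2, 0.3, -1.1]
```

```bash
for i in 1 2 ; do python3 -m jog '[[0,0,0.006,0],[0,0,0.006,0],[0,0,0.006,0]]' | grep -E 'pos|ce: \['; done
```

```text
position: [0.5401, 0.1291, 0.0913]
force: [-2.5, -0.1, 6.6]
position: [0.5402, 0.1291, 0.0912]
force: [-4.2, -1.4, 11.7]
```

The bottom was reached at TCP 0.0913 against 0.0914 predicted. I'll relieve the pressure and release.

```bash
python3 -m jog '[[0,0,-0.01,0],[0,0,-0.01,0],[0,0,-0.01,0]]' | grep -E 'pos|ce: \['
python3 -m jog '[[0,0,0,0],[0,0,0,0],[0,0,0,0],[0,0,0,0],[0,0,0,0],[0,0,0,0],[0,0,0,0],[0,0,0,0],[0,0,0,0]]' 0 | grep -E 'pos|e:|wid'
python3 -m jog '[[0,0,-0.1,0],[0,0,-0.3,0],[0,0,-0.6,0],[0,0,-0.9,0],[0,0,-1,0],[0,0,-1,0]]' | grep -E 'pos|e:|wid'
python3 -m jog '[[-0.25,-0.25,0,0],[-0.5,-0.5,0,0],[-0.8,-0.8,0,0],[-1,-1,0,0],[-1,-1,0,0],[-1,-1,0,0]]' | grep -E 'pos|e:|wid'
python3 - <<'E'
from h import *
a=bot.grab_frame("side")[150:400,100:380,::-1];b=bot.grab_frame("top")[130:380,50:330,::-1]
cv2.imwrite("pics/g7.png",cv2.resize(np.hstack([a,b]),(800,357),interpolation=2))
E
```

```text
position: [0.5401, 0.1292, 0.0913]
force: [-0.0, 0.6, 1.7]
time: 25.7
position: [0.54, 0.1291, 0.0912]
force: [0.5, 0.0, 0.1]
gripper_width: 0.0875
finger_force: 0.0
time: 26.3
position: [0.5411, 0.1297, 0.2144]
force: [0.2, -0.5, 0.1]
gripper_width: 0.0876
finger_force: 0.0
time: 26.9
position: [0.5846, -0.0354, 0.2101]
force: [-0.3, -0.0, -0.2]
gripper_width: 0.0875
finger_force: 0.0
```

View pics/g7.png

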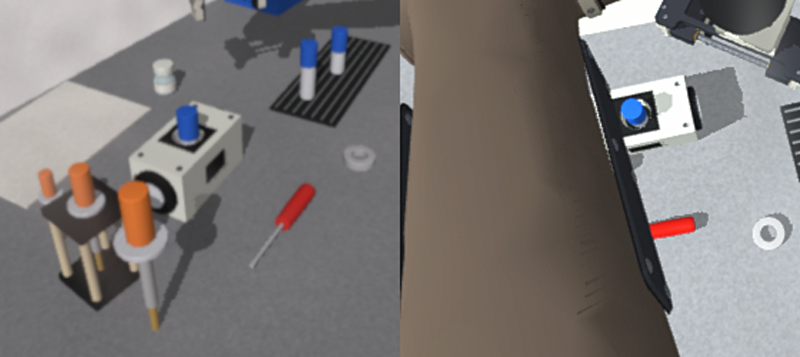

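The short post stands upright in the hole, its blue head starting level with the rim at side crop (188,135). The rod is in its stand at (83,185), and the other two posts stand on the mat.

```bash
python3 -c "
from plant import bot;print(bot.job_done())"
```

```text
the job is handed in; nothing more can be done
None
```

The hole measured 30 mm deep, the rod is back in its stand, and the short post stands upright on the bottom of the hole with its blue head level with the rim; the job is handed in at about 27 s of the 58 s allowed, with no verdict returned.

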